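# Free the pawl and close the dough press

### The job

Close the dough press that stands with its lever up: first press the thumb tab of its pawl fully down, so that the pawl swings clear of the toothed wheel and stays clear, then push the grip bar down with the fingertips until the lever has gone past all its teeth and reached its stop, and take the hand away. Never force the lever against the engaged pawl or raise it from where it stands, and leave the other things on the counter where they are.

Things in the scene. Friction and masses are not known exactly. Their poses are not given: they have to be found in the camera images.
- press: a metal dough press fixed to the counter by its feet: base plate 300 (x) x 140 (y) x 22 mm high with a round dish, two upright cheeks 136 mm high carrying the lever's hinge, the lever with a round press plate below it, and a pawl at the +x end. Origin at the centre of the base's underside; its x runs along the base from the lever's grip-bar end (-x) to the pawl's tab end (+x), z up. The lever and the pawl move in the plane y = 0.
- press_hinge (a point): the lever's hinge axis (parallel to the press's y), at press x = +60 mm, 115 mm above the counter; around it turns a steel toothed wheel 132 mm wide over the teeth
- grip_bar (a point): centre of the lever's wooden grip bar, a round bar 24 mm thick and 80 mm long parallel to the press's y at the lever's end, 190 mm from the hinge axis; the bar moves on an arc about the hinge and is pushed at this centre, from above. The shank that carries it, 14 mm wide, runs from there to the hinge.
- pawl_tab (a point): centre of the upper face of the pawl's flat steel thumb tab, 30 (x) x 26 (y) x 6 mm, the far +x end of the press, about 165 mm beyond the hinge and 98 mm above the counter before it is pressed, on a short post; it goes about 31 mm down (and 9 mm towards +x) to its stop, on an arc about a pin 113 mm nearer the hinge. Room below and around it is free.
- lever (a joint): lever angle in rad: about 0 to 0.11 at the start (bar raised some 46 degrees above the hinge), growing as the bar is pushed down, 0.80 at the stop, where the lever lies level. Its hinge is stiff: the lever stays wherever it is left and takes about 4 to 10 N at the bar to push down. With the pawl engaged its nose stops the first of three teeth at about 0.13; the last tooth passes at about 0.77.
- pawl (a joint): pawl angle in rad: 0 engaged in the teeth, growing as the tab is pressed, clear of the teeth beyond 0.13, 0.26 at its stop. The pin is stiff: the tab takes about 2 to 4 N and the pawl stays where it is left.
- board: square acacia chopping board, 240 x 240 x 20 mm, lying flat; origin at the centre of its underside
- rolling_pin: steel rolling pin, 44 mm thick and 240 mm long with its handles, lying on the board along its own x; origin under its middle
- clip_jar: round glass jar with a wire clip-on lid, 90 mm wide, 135 mm high; origin at the centre of its underside
- sieve: orange plastic sieve, bowl 144 mm wide and 50 mm high with a flat 120 mm handle along its own -x; origin under the bowl's centre
- teacup: white ceramic teacup, 84 mm wide, 62 mm high, with a handle; origin at the centre of its underside
- dispenser: clear plastic soap dispenser with a push pump, 68 mm wide, 184 mm high; origin at the centre of its underside

How it is judged (in metres and radians):
On the way, in this order (a step that is already met when the one before it is completed fails the run):
1. the pawl is pressed clear of the teeth while the lever still stands up (value of joint pawl above 0.18 rad and value of joint lever below 0.2 rad), for 0.1 s.
2. the lever is pushed down past its teeth to the stop (value of joint lever above 0.77 rad), for 0.2 s.
At the end, for the whole second after the job is handed in: the lever is at its stop (joint above 0.77 of 0.80 rad) and at rest, and the pawl is still pressed clear of the teeth (joint above 0.18 of 0.26 rad) (value of joint lever between 0.77 and 0.85 rad and value of joint pawl above 0.18 rad and velocity of joint lever between -0.05 and 0.05 rad/s); the robot touches nothing.
It fails at once if the lever is forced past the engaged pawl (value of joint lever above 0.22 rad and value of joint pawl below 0.1 rad).
It fails at once if the lever is raised from where it stands (value of joint lever below -0.06 rad).
It fails at once if a bystander (board, rolling pin, jar, sieve, teacup or dispenser) is shifted by more than 40 mm, lifted or tipped over (distance of any of board, rolling_pin, clip_jar, sieve, teacup, dispenser from where it was at the start of the episode above 0.04 m or angle between any of board, rolling_pin, clip_jar, sieve, teacup, dispenser's own z axis and vertical above 0.4 rad).
It also fails if it takes over 40 s, if anything falls off the work surface, if the arm or the gripper's body presses on something with over 40 N, if the wrist force passes 120 N, or if a joint passes its speed limit or range.

### The arm

A 6-joint arm with a two-finger parallel gripper is mounted at the origin on the work surface. World frame = base frame: x ahead of the robot, y to its left, z up, the work surface at z = 0. Lengths are in m, angles in degrees, forces in N, time in s.
With the tool pointing down it reaches from about 0.25 to 0.725 m from the base axis. Payload 9.7 kg.
Tool frame: the origin (TCP) lies at the very end of the fingers, on their centre line; the grasp point (between the pads) lies 19 mm behind it (bot.grip_point_offset is the distance from the TCP to the grasp point, in m); y points along the fingers, x is the direction in which the jaws open and shut, and the axes are right-handed (so a half turn about y gives the same grasp; the last joint's range is limited). The gripper opens to 85 mm and grips with 20 to 120 N. Pads are 22 mm wide; open, the fingers measure 114 mm over their backs; the gripper's body (76 mm by 85 mm) begins 54 mm behind the grasp point. The pads swing forward as they close: fully open they stand 13 mm farther back than shut.
Start: joints at [-73.568, 4.979, 10.078, 95.1, 0, 90], TCP at [0.156, -0.528, 0.231] pointing down, gripper open.
Joint ranges: [-179.16, 179.16], [-48.56, 103.87], [-65.8, 70.77], [-126.05, 130.52], [-82.76, 87.17], [-180, 180]. Speed limits (degrees/s): [127.2, 127.2, 147.25, 180, 180, 180].

### API

Orientations are given as [roll, pitch, yaw] about the fixed x, y, z axes, in that order (R = Rz(yaw) Ry(pitch) Rx(roll)).
In Python, from workcell import bot gives the robot as it stands.
- The arm moves only by the shell command python3 -m inch 'ROWS' [FORCE]. ROWS is JSON, a list of rows, each a list of 3 entries, a list of its own where there are three numbers: the shift along the tool's x, y, z in mm, then the turn, a rotation vector about the tool's x, y, z in rad, then the finger opening in mm, from 0 to 85.4. In form: [[[x, y, z], [ax, ay, az], grip], ...]. A call has 1 to 20 rows; each row is the pose to reach, as a shift and turn from the pose measured when the call began, along the tool's axes at that moment; what a row does not reach only later rows make up. A row lasts 1/10 s, in which the tool goes at most 50 mm and 8.59 degrees, less where a joint would pass 70% of its speed; a pose out of reach is approached as far as the arm can. A call with a gripper value outside its range is refused whole. The fingers move at their own pace and stop on an object; FORCE is the grip in N (left out, the last holds). Time passes only in rows, so rows that repeat a pose let the fingers close. It gives the time, the measured TCP pose, the force and the opening at its end, in the units of the state.
- bot.get_obs(): the state, without advancing time (a new reading comes with each control period).
- bot.camera(name): name is "side" or "top" or "wrist"; returns a dict with "frame" (400x640x3 uint8, red, green, blue), "mtx" (3x3 intrinsics, pixels), "origin" and "orientation" of the camera in the world. Camera axes: x right, y down, z forward; pixel columns grow to the right and rows downward; lengths in m; the calibration is good to about 2 mm. A picture is of the moment at which its call begins. There is no depth.
- bot.job_done(): hands the job in, once; it reports no verdict.
Trained networks look in a picture, given as the dict that the camera call returned (one of the last four; its "shot" number tells which), for a name from the list of things; names that differ only in an ending like _2 or _b are one class to them, and where a whole thing is asked for, a point or a joint stands for the part that bears it (a point fixed in the world has none). Each returns a list of dicts, best first, with "confidence" (0 to 1); they miss things now and then, are a little off and sometimes report something else, mostly with a low value. They report only what shows in the picture. A call takes as long as a camera call.
- bot.search_frame(picture, name): "box" ([left, top, right, bottom] in pixels, round what is visible of it).
- bot.cut_out(picture, name): "region" (400x640 bool, what is visible of it) and "box" ([left, top, right, bottom] in pixels, round what is visible of it).
The state is a dict: "time": time; "q": joint angles; "qd": joint speeds; "joint_efforts": joint torques, N m; "ee_pos": TCP position; "tcp_rot": TCP orientation; "wrist_force": force on the tool from outside, world axes, zero at the start; "torque": the same for the moment, N m; "opening": finger opening in m.
Only numpy, scipy, OpenCV 4.12 (cv2) and the standard library are available. Lean on these libraries where they do the work, as an engineer would, in place of code of your own. Each camera call takes 0.05 s, during which the arm holds its last target. There are 200 camera calls.

## Working session

There is one attempt and no reset: what is moved stays moved. The work goes in short steps, Python scripts to look and compute and a shell command to move; the robot and the scene stay as the last step left them, time stands still between calls to the robot, and variables do not carry over. Pictures are saved under pics/ and viewed, about 8 in all and at most 12, crops included, and the job is handed in when it is done.

```bash
mkdir -p pics; ls; cat > h.py <<'E'
import numpy as np, cv2
from workcell import bot
from scipy.spatial.transform import Rotation as R
def rot(o):
    o=np.array(o,float)
    if o.shape==(3,3): return o
    return R.from_euler('xyz',o,degrees=True).as_matrix()
def ray(p,u):
    K=np.array(p["mtx"]); d=rot(p["orientation"])@np.linalg.solve(K,[u[0],u[1],1]); return np.array(p["origin"],float),d/np.linalg.norm(d)
def proj(p,X):
    c=rot(p["orientation"]).T@(np.array(X)-p["origin"]); q=np.array(p["mtx"])@c; return q[:2]/q[2]
def tri(rs):
    A=sum(np.eye(3)-np.outer(d,d) for o,d in rs); b=sum((np.eye(3)-np.outer(d,d))@o for o,d in rs); return np.linalg.solve(A,b)
def onz(p,u,z):
    o,d=ray(p,u); return o+d*(z-o[2])/d[2]
def save(p,n): cv2.imwrite('pics/'+n,p["frame"][:,:,::-1])
E
python3 - <<'E'
from h import *
P={n:bot.camera(n) for n in("top","side")}
print(bot.get_obs())
for n,p in P.items():
    print(n,p["orientation"],p["origin"],p["mtx"])
    for k in["press","grip_bar","pawl_tab","press_hinge","lever","pawl","board","rolling_pin","clip_jar","sieve","teacup","dispenser"]:
        for r in bot.search_frame(p,k)[:2]: print(n,k,np.round(r["box"]),round(r["confidence"],2))
cv2.imwrite('pics/a.png',np.vstack([P[n]["frame"][:,:,::-1] for n in P])[:, :])
im=cv2.imread('pics/a.png'); save(P["top"],"top.png"); save(P["side"],"side.png")
E
```

```text
pics
{'time': 0.1, 'q': array([-7.35670957e+01,  5.00827019e+00,  1.00391199e+01,  9.50989656e+01,
       -3.25217878e-04,  9.00008094e+01]), 'qd': array([ 0.03799002, -0.05192681,  0.06169037, -0.00159788,  0.13856587,
       -0.0989662 ]), 'joint_efforts': array([ 5.33766961e-04, -5.21562803e+01,  4.65653872e+01,  1.61016884e-02,
       -7.62438475e-06, -8.57154561e-06]), 'ee_pos': array([ 0.15553262, -0.52734192,  0.230652  ]), 'tcp_rot': array([-9.00003262e+01,  6.81158278e-02, -7.35679051e+01]), 'wrist_force': array([-0.54502762, -0.79204244, -0.0476569 ]), 'torque': array([-0.01805747,  0.01690887, -0.00523848]), 'opening': 0.08490684266468909}
top [-173.99808206    0.99123855  -89.8057187 ] [ 0.39458716 -0.00220891  1.44749119] [[437.13360707   0.         325.87319344]
 [  0.         437.13360707 197.74481835]
 [  0.           0.           1.        ]]
top press [263. 188. 392. 242.] 0.87
top press [301. 193. 379. 226.] 0.43
top grip_bar [301. 193. 379. 224.] 0.6
top pawl_tab [263. 214. 306. 229.] 0.68
top press_hinge [265. 191. 388. 243.] 0.55
top lever [304. 191. 380. 229.] 
[... 419 characters left out ...]
    314.45692576]
 [  0.         444.8204035  202.61916466]
 [  0.           0.           1.        ]]
side press [308. 156. 357. 272.] 0.81
side grip_bar [323. 156. 356. 233.] 0.73
side pawl_tab [328. 234. 341. 276.] 0.65
side pawl_tab [322. 158. 355. 232.] 0.22
side press_hinge [311. 155. 359. 276.] 0.65
side lever [328. 154. 353. 230.] 0.59
side lever [308. 153. 358. 273.] 0.48
side pawl [328. 233. 334. 274.] 0.67
side pawl [285. 326. 402. 399.] 0.59
side board [285. 325. 404. 400.] 0.6
side rolling_pin [303. 369. 403. 393.] 0.77
side clip_jar [208. 292. 248. 353.] 0.88
side clip_jar [236. 186. 269. 215.] 0.5
side teacup [237. 187. 268. 217.] 0.91
side dispenser [362. 119. 383. 171.] 0.69
```

```bash
python3 - <<'E'
import cv2,numpy as np
t=cv2.imread('pics/top.png')[165:265,240:410]; s=cv2.imread('pics/side.png')[140:290,270:400]
a=cv2.resize(t,None,fx=4.4,fy=3.0*4.4/3,interpolation=2)[:, :]
cv2.imwrite('pics/c1.png',cv2.resize(t,(748,440),interpolation=2)); cv2.imwrite('pics/c2.png',cv2.resize(s,(520,600),interpolation=2))
E
```

```text
(no output)
```

View pics/c1.png

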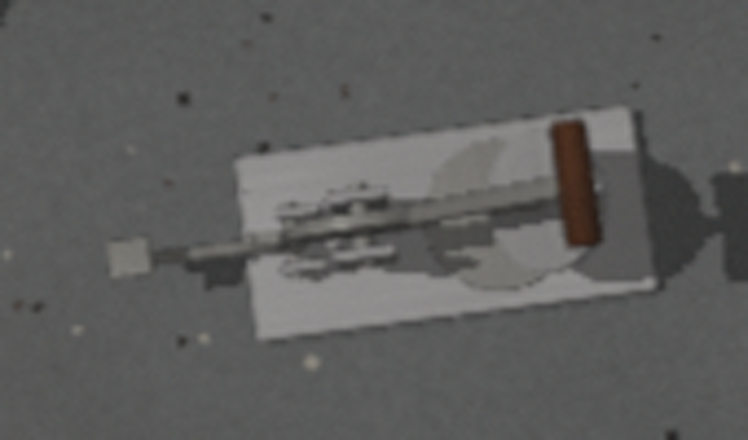

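View pics/c2.png

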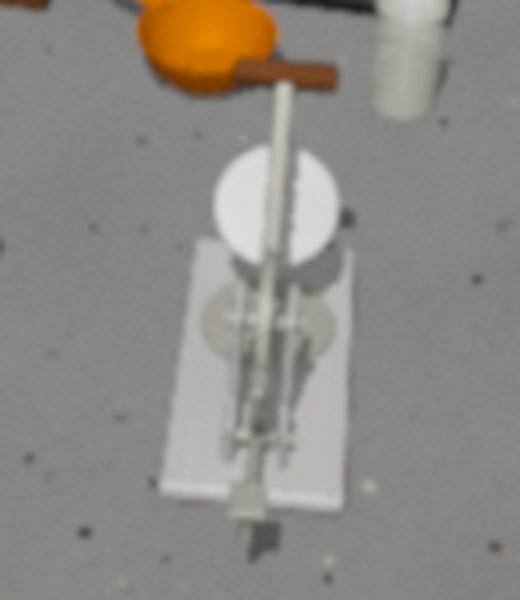

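View pics/top.png

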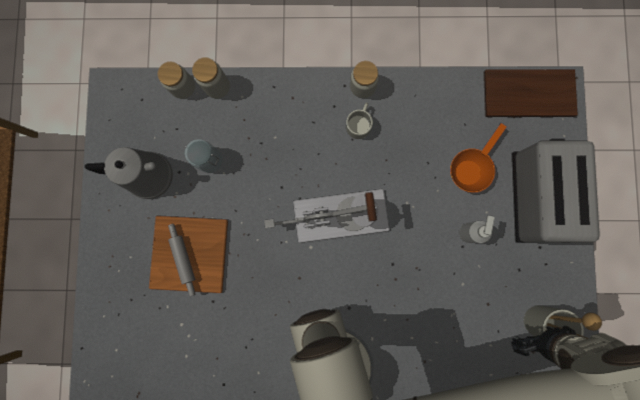

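The top crop shows the tab at about pixel (269,223), the bar at (371,207) and the base corners. In the side view the tab is at about (332,265) and the bar at (341,158.5).

```bash
python3 - <<'E'
from h import *
p=bot.camera("top"); s=bot.camera("side")
print("tab tri",tri([ray(p,(269.1,223.4)),ray(s,(332,264.8))]),"onz",onz(p,(269.1,223.4),.098),onz(s,(332,264.8),.098))
print("bar tri",tri([ray(p,(370.9,206.8)),ray(s,(341.3,158.5))]),"onz",onz(p,(370.9,206.8),.25))
C=[onz(p,(240+a/4.4,165+b/4.4),.022) for a,b in[(238,157),(632,107),(657,288),(260,340)]]
c=np.mean(C,0);print("base",np.round(C,3),c)
d=(C[0]-C[1]+C[3]-C[2])[:2]; yaw=np.arctan2(d[1],d[0]); e=np.array([np.cos(yaw),np.sin(yaw)])
print("yaw",np.degrees(yaw),"hinge",c[:2]+.06*e,"tab",c[:2]+.225*e)
for th in(0,.055,.11):
    a=.80-th; print("bar",c[:2]+(.06-.19*np.cos(a))*e,.115+.19*np.sin(a))
E
```

```text
tab tri [0.45502252 0.19719574 0.09532514] onz [0.45635921 0.19694937 0.098     ] [0.45317086 0.19955105 0.098     ]
bar tri [ 0.49538332 -0.10538671  0.24315284] onz [ 0.49564666 -0.10472131  0.25      ]
base [[ 0.535  0.127  0.022]
 [ 0.572 -0.166  0.022]
 [ 0.438 -0.183  0.022]
 [ 0.399  0.109  0.022]] [ 0.48595584 -0.02824946  0.022     ]
yaw 97.48717286135188 hinge [0.47813759 0.03123898] tab [0.45663739 0.1948322 ]
bar [ 0.49538652 -0.10000668] 0.25129765727090936
bar [ 0.49633675 -0.10723693] 0.2438146439865858
bar [ 0.49723194 -0.1140484 ] 0.23594206462217393
```

The triangulated points and the press model agree: the tab is at about (0.456, 0.196, 0.098), the bar at about (0.4955, -0.105, 0.245), and the press yaw is 97.5°. I'll rise, close the fingers, and move above the tab with tool z along press +x.

```bash
python3 -m inch '[[[0,-50,0],[0,0,0],0],[[0,-100,0],[0,0,0],0],[[0,-100,0],[0,0,0],0],[[-38,-100,31],[0,-0.1,0],0],[[-76,-100,62],[0,-0.2,0],0],[[-114,-100,92],[0,-0.3,0],0],[[-152,-100,123],[0,-0.4,0],0],[[-190,-100,154],[0,-0.5,0],0],[[-228,-100,185],[0,-0.6,0],0],[[-266,-100,216],[0,-0.7,0],0],[[-304,-100,246],[0,-0.8,0],0],[[-342,-100,277],[0,-0.9,0],0],[[-380,-100,308],[0,-1.0,0],0],[[-418,-100,339],[0,-1.1,0],0],[[-456,-100,370],[0,-1.2,0],0],[[-494,-100,400],[0,-1.3,0],0],[[-532,-100,431],[0,-1.4,0],0],[[-570,-100,462],[0,-1.415,0],0],[[-609,-100,493],[0,-1.415,0],0],[[-609,-100,493],[0,-1.415,0],0]]'
```

```text
time: 3.4
ee_pos: [0.4575, 0.2006, 0.3287]
tcp_rot: [-90.0, 0.2, 7.8]
wrist_force: [-0.0, -0.4, -0.0]
opening: -0.0003
```

```bash
python3 -m inch '[[[-1,45,-5],[0,0,0],0],[[-1,90,-5],[0,0,0],0],[[-1,130,-5],[0,0,0],0],[[-1,130,-5],[0,0,0],0]]'; python3 - <<'E'
from h import *
p=bot.camera("wrist"); save(p,"w1.png"); print(p["origin"],p["orientation"]); o=bot.get_obs(); print(o["ee_pos"])
for r in bot.cut_out(p,"pawl_tab"): print(r["box"],r["confidence"])
print(proj(p,[.456,.196,.098]),proj(p,o["ee_pos"]))
E
```

```text
time: 3.8
ee_pos: [0.4543, 0.1941, 0.1933]
tcp_rot: [-90.1, 0.7, 7.7]
wrist_force: [0.6, 0.0, -0.5]
opening: 0.0
[0.44566889 0.27523817 0.33524189] [161.19097979   0.66116132   7.7511473 ]
[0.4555147  0.19461171 0.19733296]
[305.0, 175.8, 335.1, 242.4] 0.69
[319.0085202  197.30119281] [317.30180437 255.92991946]
```

View pics/w1.png

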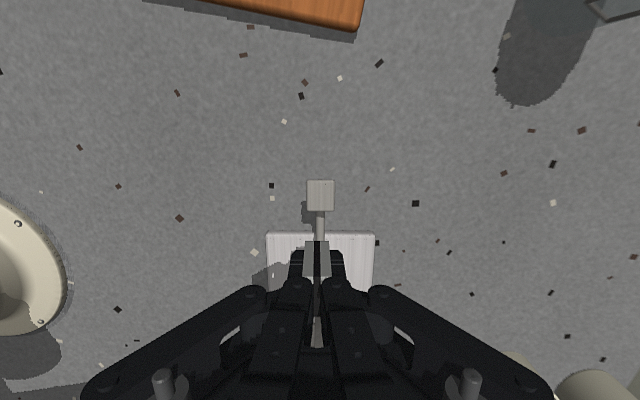

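The tab is at (320,195), within 2 px of the prediction, and the fingers point at its centre line. Next I come down and press along the tab's arc.

```bash
python3 -m inch '[[[0,40,2],[0,0,0],0],[[0,75,2],[0,0,0],0],[[0,90,2],[0,0,0],0],[[0,90,2],[0,0,0],0],[[0,97,3],[0,0,0],0],[[0,104,5],[0,0,0],0],[[0,111,7],[0,0,0],0],[[0,118,9],[0,0,0],0],[[0,124,11],[0,0,0],0],[[0,124,11],[0,0,0],0],[[0,124,11],[0,0,0],0]]'
```

```text
time: 5.0
ee_pos: [0.4544, 0.2057, 0.0756]
tcp_rot: [-90.0, 0.2, 7.7]
wrist_force: [-0.4, 0.3, 0.9]
opening: -0.0002
```

```bash
python3 -m inch '[[[0,5,1],[0,0,0],0],[[0,9,2],[0,0,0],0],[[0,11,2],[0,0,0],0],[[0,11,2],[0,0,0],0]]'; python3 -m inch '[[[0,0,0],[0,0,0],0]]'
```

```text
time: 5.4
ee_pos: [0.4549, 0.2076, 0.0677]
tcp_rot: [-90.1, 0.0, 7.7]
wrist_force: [-7.3, -5.4, 26.7]
opening: -0.0001
time: 5.5
ee_pos: [0.4551, 0.2075, 0.0693]
tcp_rot: [-90.0, -0.0, 7.7]
wrist_force: [-1.0, 1.1, 1.5]
opening: -0.0001
```

The force rose to 27 N at tab height 0.068, which is the stop. I'll lift off and check.

```bash
python3 -m inch '[[[0,-30,0],[0,0,0],0],[[0,-80,0],[0,0,0],0],[[0,-125,0],[0,0,0],0],[[0,-125,0],[0,0,0],0],[[0,-125,0],[0,0,0],0]]'; python3 - <<'E'
from h import *
p=bot.camera("wrist"); s=bot.camera("side"); t=bot.camera("top")
for q in(p,s,t):
  for r in bot.search_frame(q,"pawl_tab")[:1]: print(r["box"],r["confidence"])
  for z,d in((.098,0),(.067,.009)): print(z,proj(q,[.456-.13*d,.197+.99*d,z]))
a=np.hstack([p["frame"][130:260,250:390],s["frame"][150:280,270:410]])
cv2.imwrite('pics/w2.png',cv2.resize(a[:,:,::-1],None,fx=2.8,fy=2.8))
E
```

```text
time: 6.0
ee_pos: [0.4554, 0.2076, 0.1949]
tcp_rot: [-90.0, -0.1, 7.7]
wrist_force: [-0.3, -0.2, -0.5]
opening: -0.0002
[301.4, 173.6, 327.5, 239.2] 0.63
0.098 [314.42536462 209.66735716]
0.067 [314.57468767 190.36816597]
[324.5, 244.7, 338.4, 283.7] 0.58
0.098 [331.18638996 263.93836454]
0.067 [330.45311236 273.88930694]
[267.4, 217.5, 302.9, 227.8] 0.62
0.098 [269.08169768 223.51619065]
0.067 [267.70103697 224.32909535]
```

View pics/w2.png

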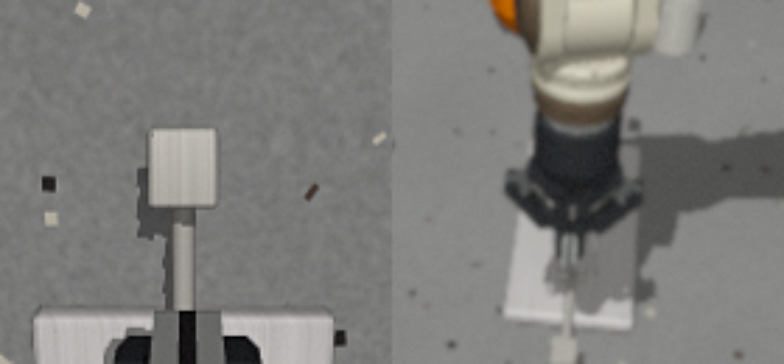

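The tab shows at (315,190) in the wrist view and (332,275) in the side view, matching the fully pressed position. On to the bar.

```bash
python3 -m inch '[[[0,-50,0],[0,0,0],0],[[0,-100,0],[0,0,0],0],[[0,-130,0],[0,0,0],0],[[-1,-130,-50],[0,0,0],0],[[-1,-130,-100],[0,0,0],0],[[-1,-130,-150],[0,0,0],0],[[-2,-130,-200],[0,0,0],0],[[-2,-130,-250],[0,0,0],0],[[-2,-130,-290],[0,0,0],0],[[-2,-130,-315],[0,0,0],0],[[-2,-130,-315],[0,0,0],0],[[-2,-130,-315],[0,0,0],0]]'; python3 - <<'E'
from h import *
p=bot.camera("wrist"); o=bot.get_obs(); print(o["ee_pos"],o["tcp_rot"])
for r in bot.search_frame(p,"grip_bar")[:2]: print(r["box"],r["confidence"])
print(proj(p,[.4955,-.105,.245]),proj(p,[.4955+.04,-.105+.005,.245]),proj(p,[.4955-.04,-.105-.005,.245]),proj(p,o["ee_pos"]))
save(p,"w3.png")
E
```

```text
time: 7.5
ee_pos: [0.4947, -0.1052, 0.3229]
tcp_rot: [-90.0, 0.1, 7.6]
wrist_force: [0.2, 0.5, -0.7]
opening: 0.0002
[ 0.49473576 -0.10454009  0.32315432] [-90.04710041   0.09881162   7.68678965]
[270.3, 2.5, 370.5, 221.4] 0.79
[316.65954629 205.86237604] [364.6225104  206.29184291] [268.68232829 205.43278154] [315.25878524 252.12605452]
```

View pics/w3.png

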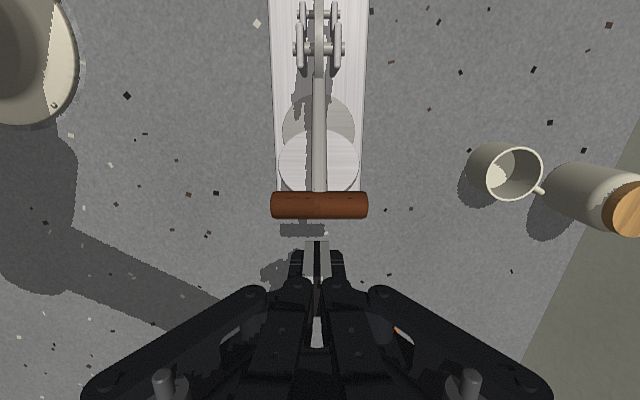

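The bar centre is at (319.5,205), about 2 mm along tool x from the prediction. Push down along the arc.

```bash
python3 -m inch '[[[2,40,0],[0,0,0],0],[[2,58,0],[0,0,0],0],[[2,64,0],[0,0,0],0],[[2,69,-4],[0,0,0],0],[[2,74,-8],[0,0,0],0],[[2,81,-14],[0,0,0],0],[[2,89,-20],[0,0,0],0],[[2,97,-25],[0,0,0],0],[[2,105,-30],[0,0,0],0],[[2,114,-34],[0,0,0],0],[[2,122,-38],[0,0,0],0],[[2,131,-42],[0,0,0],0],[[2,140,-45],[0,0,0],0],[[2,149,-47],[0,0,0],0],[[2,158,-49],[0,0,0],0],[[2,168,-51],[0,0,0],0],[[2,177,-52],[0,0,0],0],[[2,185,-53],[0,0,0],0],[[2,190,-53],[0,0,0],0],[[2,192,-53],[0,0,0],0]]'; python3 -m inch '[[[0,2,0],[0,0,0],0],[[0,2,0],[0,0,0],0]]'
```

```text
time: 9.6
ee_pos: [0.5039, -0.1574, 0.1314]
tcp_rot: [-90.1, 0.0, 7.7]
wrist_force: [1.6, -3.9, 4.0]
opening: -0.0001
time: 9.8
ee_pos: [0.5039, -0.1575, 0.1293]
tcp_rot: [-90.1, 0.0, 7.7]
wrist_force: [0.3, -1.2, 1.8]
opening: 0.0001
```

```bash
python3 -m inch '[[[0,2,0],[0,0,0],0],[[0,4,0],[0,0,0],0],[[0,4,0],[0,0,0],0],[[0,4,0],[0,0,0],0]]'; python3 -m inch '[[[0,2,0],[0,0,0],0],[[0,3,0],[0,0,0],0]]'
```

```text
time: 10.2
ee_pos: [0.5041, -0.1577, 0.1266]
tcp_rot: [-90.2, -0.0, 7.7]
wrist_force: [-2.5, -2.4, 12.8]
opening: 0.0001
time: 10.4
ee_pos: [0.5042, -0.1577, 0.1264]
tcp_rot: [-90.2, -0.2, 7.7]
wrist_force: [-8.9, 1.2, 29.3]
opening: -0.0004
```

The bar stays at z=0.1265 while the force climbs to 29 N, so the lever is at its stop. I'll hold briefly, lift away and look.

```bash
python3 -m inch '[[[0,0,0],[0,0,0],0],[[0,0,0],[0,0,0],0],[[0,-5,0],[0,0,0],0],[[0,-30,0],[0,0,0],0],[[0,-70,0],[0,0,0],0],[[0,-110,0],[0,0,0],0],[[0,-150,0],[0,0,0],0],[[0,-150,-50],[0,0,0],0],[[0,-150,-90],[0,0,0],0],[[0,-150,-90],[0,0,0],0],[[0,-150,-90],[0,0,0],0]]'; python3 - <<'E'
from h import *
p=bot.camera("wrist"); s=bot.camera("side")
e=np.array([-.13,.9915]); h=np.array([.480,.0312])
for th in(.70,.77,.80):
    a=.8-th; X=[*(h-.19*np.cos(a)*e),.115+.19*np.sin(a)]; print(th,proj(s,X),proj(p,X))
for z,d in((.098,0),(.067,.009)): print("tab",proj(s,[.456-.13*d,.197+.99*d,z]))
for q in(p,s):print([(r["box"],r["confidence"]) for r in bot.cut_out(q,"grip_bar")[:1]])
a=np.vstack([cv2.resize(s["frame"][140:290,250:410],(480,450),interpolation=2)])
b=cv2.resize(p["frame"],(320,200)); b=np.vstack([b,np.zeros((250,320,3),np.uint8)])
cv2.imwrite('pics/w4.png',np.hstack([a,b])[:,:,::-1])
E
```

```text
time: 11.5
ee_pos: [0.5156, -0.2468, 0.2756]
tcp_rot: [-90.1, -0.1, 7.6]
wrist_force: [-0.9, 0.2, 0.4]
opening: -0.0
0.7 [339.32646573 177.07670057] [316.57159117  92.50892843]
0.77 [339.12383123 180.12171047] [316.54980389  93.91801754]
0.8 [339.03209321 181.46901573] [316.54186022  94.1845102 ]
tab [331.18638996 263.93836454]
tab [330.45311236 273.88930694]
[]
[([323.0, 177.4, 352.3, 238.6], 0.7)]
```

View pics/w4.png

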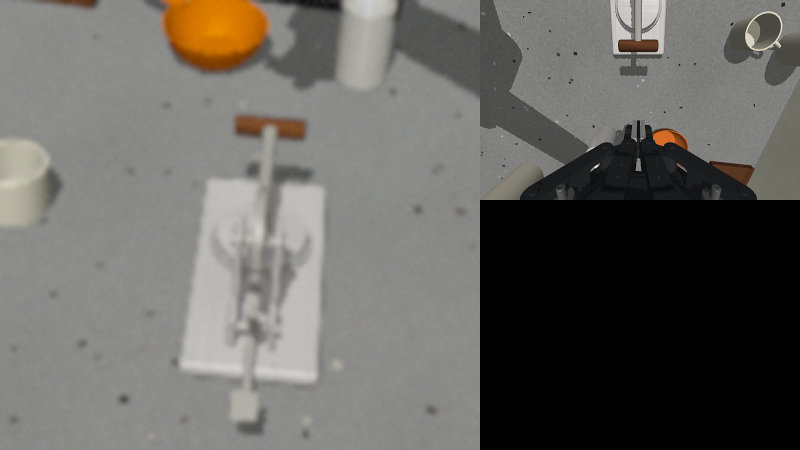

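The bar is at (340,182), where the model puts 0.80 rad (181.5). The tab is at (331,275), still pressed, and the hand is clear of everything.

```bash
python3 -c "
from workcell import bot
print(bot.job_done())"
```

```text
the job is handed in; nothing more can be done
None
```

The dough press is closed and the job is handed in; the hand-in gives no verdict. I pressed the pawl tab to its stop and lifted off. Then I pushed the grip bar down along its arc to its stop and took the hand away.

| Check | Result |
|---|---|
| Pawl pressed | Force rose to 27 N with the tab at z about 0.068 m, which is its stop |
| Pawl stays clear | After the push, the side view shows the tab at row 275; the model puts it at 274 pressed and 264 engaged |
| Lever at its stop | Bar top stayed at z 0.1265 m while force climbed to 29 N; in the side view the bar is at row 182.3 (181.5 for 0.80 rad, 180.1 for 0.77) |
| Hand clear | Wrist force under 1 N, fingers well above and beyond the bar |
| Time | About 11.6 s of the 40 s allowed |

- **Less certain:** the side view separates 0.77 from 0.80 rad by only about 1.3 pixels, so the force rise at constant height is the stronger evidence that the lever is at its stop. The network did not find the grip bar in the last wrist picture, though the bar is plainly visible there.
- **Bystanders:** I did not measure them again afterwards. The arm felt no contact except at the tab and the bar.

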